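# Bed in and set the spindle bearing of a polishing lap

### The job

Set the spindle bearing of the polishing machine: first take the upright black knob on the brown polishing disc and turn the disc by hand through at least one full turn, either way, to bed the bearing in. Then turn the brass wing screw clockwise (seen from above) until it seats, back it off a quarter turn anticlockwise, and hold it there: finish with the wing screw still gripped and still at that quarter turn. Leave the four loose things around the machine where they stand.

Things in the scene. Friction and masses are not known exactly. Their poses are not given: they have to be found in the camera images.
- machine: polishing machine, fixed but placed anew each run: blue box 210 x 370 x 70 mm (x, y, z), origin under its centre, on the table; z up; -x is the side with the switch, roughly towards the robot (yaw within 0.6 rad). On top, with vertical axes: the disc (axis 90 mm from the origin along +y) and the wing screw (100 mm along -y).
- disc_centre (a point): on the disc's vertical axis, at its brown top face, 92 mm above the table. The disc is 150 mm across and 14 mm thick, aluminium with a brown face; a steel nut 28 mm across stands 6 mm above the face in the middle.
- disc_knob (a point): centre of the upright black knob on the disc: a cylinder 20 mm across, 34 mm tall, its axis 55 mm from the disc's axis, its top 17 mm above this point, the disc's face 19 mm below it. It spins freely on its own pin, so the hand need not turn as it goes round. At the start it is on the machine's -x side of the disc's axis. Site x and y turn with the disc.
- lap (a joint): angle of the disc, rad: 0 at the start of every run, grows anticlockwise seen from above, no stops; light drag (about 0.06 N m), it stays where it is left. A full turn is 6.28 either way.
- screw_wing (a point): centre of the brass wing, on the screw's vertical axis, 102 mm above the table. The wing is an upright plate 36 mm long (point x), 12 mm thick (point y), from 14 mm below this point to 12 mm above it; pinch it across the 12 mm from above. Its +x end is red. Below it: a round foot 22 mm across, then a fixed collar 52 mm across whose top is 22 mm below this point.
- screw (a joint): angle of the wing screw from its seat, rad: 0 = seated on a hard stop, grows anticlockwise seen from above, 1.57 = a quarter turn out. Starts 0.9 to 2.6 out; its height does not change; drag 0.08 N m, stays where left. Seated, the red end points along the machine's -y (away from the disc); a quarter turn out, along its +x (away from the switch).
- bottle: clear solvent bottle with red cap, 56 mm across, 140 mm tall, origin under its centre; stands loose beside the machine's +y end; leave alone
- compound_bar: green bar of polishing compound, 45 x 110 x 35 mm, origin under its centre; lies loose on the machine's -x side; leave alone
- spare_felt: cream felt polishing disc, 90 mm across, 22 mm thick, origin under its centre; lies loose on the machine's +x side; leave alone
- ring_cone: wooden ring cone on a foot 56 mm across, 75 mm tall, origin under its centre; stands loose beside the machine's -y end; leave alone

How it is judged:
By the outcome, as a careful person would: the job done as asked, in the order asked, and still so for the second after the job is handed in, while the arm keeps its last pose, push and grip.
It also fails if it takes over 72 s, if anything falls off the work surface, if the arm or the gripper's body presses on something with over 40 N, if the wrist force passes 120 N, or if a joint passes its speed limit or range.

### The arm

A 7-joint arm with a two-finger parallel gripper is mounted at the origin on the work surface. World frame = base frame: x ahead of the robot, y to its left, z up, the work surface at z = 0. Lengths are in m, angles in rad, forces in N, time in s.
With the tool pointing down it reaches from about 0.425 to 0.925 m from the base axis. Payload 6.8 kg.
Tool frame: the origin (TCP) lies between the finger pads, 19 mm behind the fingertips; this is the grasp point; z points along the fingers, y is the direction in which the jaws open and shut (so a half turn about z gives the same grasp; the last joint's range is limited). The gripper opens to 85 mm and grips with 20 to 120 N. Pads are 22 mm wide; open, the fingers measure 114 mm over their backs; the gripper's body (76 mm by 85 mm) begins 54 mm behind the grasp point. The pads swing forward as they close: fully open they stand 13 mm farther back than shut.
Start: joints at [-1.328, 0.477, 0.022, 1.555, -0.011, 1.109, -0.083], TCP at [0.232, 0.634, 0.25] pointing down, gripper open.
Joint ranges: [-2.96, 2.96], [-0.34, 2.1], [-1.41, 1.46], [0.24, 2.44], [-1.37, 4.51], [0.17, 1.92], [-2.96, 2.96]. Speed limits (rad/s): [2.39, 2.39, 3.14, 3.14, 3.14, 3.14, 3.14].

### API

Orientations are given as a unit quaternion [w, x, y, z].
In Python, from station import readout, eyes, ticket gives the robot as it stands. The module is installed in compiled form; this text tells all that it offers.
- The arm moves only by the shell command python3 -m crank 'ROWS' [FORCE]. ROWS is JSON, a list of rows, each an object of numbers: "jaw": the opening in per cent of the stroke, from 0 (shut) to 100 (fully open); "x", "y", "z": the shift along the tool's x, y, z in mm; "ax", "ay", "az": the turn, a rotation vector about the tool's x, y, z in degrees. In form: [{"jaw": .., "x": .., "y": .., "z": .., "ax": .., "ay": .., "az": ..}, ...]. A call has 1 to 12 rows; each row shifts and turns the commanded pose from where the row before left it, along the tool's axes as they then stand; what a row does not reach is not made up. A row lasts 1/8 s, in which the tool goes at most 62.5 mm and 10.7 degrees, less where a joint would pass 70% of its speed; a pose out of reach is approached as far as the arm can. A call with a gripper value outside its range is refused whole. The fingers move at their own pace and stop on an object; FORCE is the grip in N (left out, the last holds). Time passes only in rows, so rows that do not move let the fingers close. It gives the time, the measured TCP pose, the force and the opening at its end, in the units of the state.
- readout.get_obs(): the state, without advancing time (a new reading comes with each control period).
- eyes.read_camera(name): name is "scene" or "top" or "wrist"; returns (picture, depth): 400x640x3 uint8, red, green, blue; 400x640 float32, m along the optical axis (not along the pixel's ray), 0 where there is no reading.
- eyes.calibration(name): a dict with "fx", "fy", "cx", "cy" (pixels), "k1" (the pictures are not rectified: a ray, as slopes to the right and down, at radius r is drawn at 1 + k1 r^2 times it, then the intrinsics apply), "R" (3x3) and "t" (3): a world point X has camera coordinates R X + t. Camera axes: x right, y down, z forward; pixel columns grow to the right and rows downward; lengths in m; the calibration is good to about 2 mm. A picture is of the moment at which its call begins: read the wrist's pose just before it. calibration takes no time and is no camera call; for the wrist camera it gives the pose at the moment of the call.
- ticket.hand_in(): hands the job in, once; it reports no verdict.
The state is a dict: "t": time; "q": joint angles; "joint_vel": joint speeds; "joint_torque": joint torques, N m; "eef_pos": TCP position; "tool_rot": TCP orientation; "contact_force": force on the tool from outside, world axes, zero at the start; "torque": the same for the moment, N m; "gripper_width": opening from 0.0 (shut) to 1.0 (fully open).
Only numpy, scipy, OpenCV 4.12 (cv2) and the standard library are available. Lean on these libraries where they do the work, as an engineer would, in place of code of your own. Each camera call takes 0.05 s, during which the arm holds its last target. There are 200 camera calls.

## Working session

There is one attempt and no reset: what is moved stays moved. The work goes in short steps, Python scripts to look and compute and a shell command to move; the robot and the scene stay as the last step left them, time stands still between calls to the robot, and variables do not carry over. Pictures are saved under pics/ and viewed, about 8 in all and at most 12, crops included, and the job is handed in when it is done.

```bash
mkdir -p pics
cat > h.py <<'E'
import numpy as np, cv2
from station import readout, eyes, ticket
def snap(n,f):
    c=eyes.calibration(n); p,d=eyes.read_camera(n)
    cv2.imwrite(f'pics/{f}.png',p[:,:,::-1]); np.savez(f'pics/{f}.npz',d=d,**{k:np.array(v) for k,v in c.items()}); return p,d,c
def ray(c,u,v):
    K=np.array([[c['fx'],0,c['cx']],[0,c['fy'],c['cy']],[0,0,1]],float)
    p=cv2.undistortPoints(np.array([[[u,v]]],float),K,np.array([float(c['k1']),0,0,0,0]))[0,0]
    return np.array([p[0],p[1],1.])
def world(c,u,v,z=None,d=None):
    R=np.array(c['R']);t=np.array(c['t']); r=R.T@ray(c,u,v); o=-R.T@t
    return o+r*((z-o[2])/r[2] if d is None else d)
def proj(c,X):
    q=np.array(c['R'])@np.array(X)+np.array(c['t']); a,b=q[:2]/q[2]; s=1+float(c['k1'])*(a*a+b*b)
    return float(c['fx'])*a*s+float(c['cx']),float(c['fy'])*b*s+float(c['cy'])
E
python3 - <<'E'
from h import *
o=readout.get_obs(); print(o['t'],o['eef_pos'],o['tool_rot'],o['gripper_width'])
a=snap('top','top0')[0]; b=snap('scene','sc0')[0]
E
```

```text
0.0 [0.23178045 0.63337462 0.24903444] [-8.89699603e-05  1.74496920e-01  9.84657311e-01 -8.93085798e-04] 0.9976422798196529
```

View pics/top0.png

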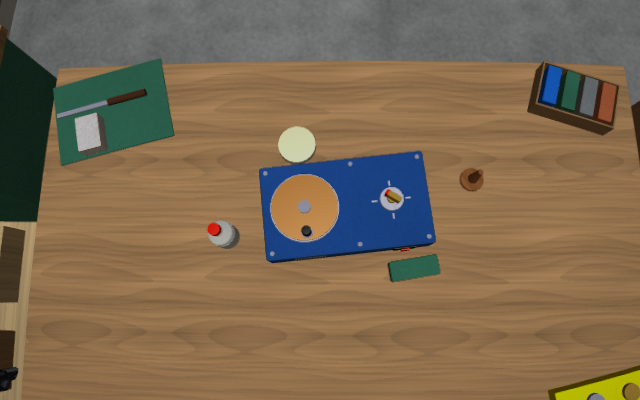

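View pics/sc0.png

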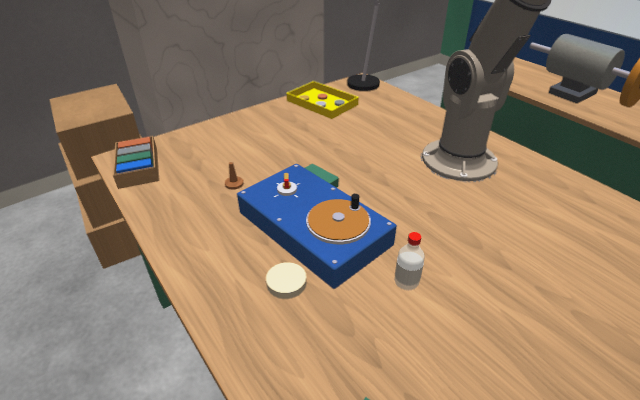

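Top view: disc nut at (305,207), knob (306,231), wing (392,198) with its red end near (387,193). The scene view shows the knob at (355,201) and the wing at (286,183).

Run:
```python
from h import *
t=cv2.imread('pics/top0.png'); s=cv2.imread('pics/sc0.png')
A=cv2.resize(t[140:270,255:440],None,fx=4,fy=4,interpolation=cv2.INTER_CUBIC)[:, :740]
B=cv2.resize(s[160:260,235:400],None,fx=4,fy=4,interpolation=cv2.INTER_CUBIC)
cv2.imwrite('pics/cA.png',A)
cv2.imwrite('pics/cB.png',B)
ct=np.load('pics/top0.npz')
print(-ct['R'].T@ct['t'])
for n,u,v,z in [('nut',305,207,.098),('knobtop',306,231,.128),('wing',392,198,.102),('c1',265,173,.07),('c2',417,156,.07),('c3',272,254,.07),('c4',432,236,.07)]:
    print(n,world(ct,u,v,z=z),world(ct,u,v,d=ct['d'][v,u]))
```

```text
[0.37173711 0.01377312 1.03375617]
nut [0.55293815 0.07332989 0.098     ] [0.55247406 0.07317736 0.10039665]
knobtop [0.49732161 0.06880175 0.128     ] [0.49693955 0.06863434 0.13075555]
wing [ 0.57154403 -0.11120665  0.102     ] [ 0.57104807 -0.11089642  0.10431282]
c1 [0.63572892 0.16556213 0.07      ] [0.63509164 0.1651957  0.07232655]
c2 [ 0.67446124 -0.17414825  0.07      ] [ 0.6744624  -0.17414896  0.06999634]
c3 [0.45519035 0.1451869  0.07      ] [0.45509053 0.14502972 0.07115276]
c4 [ 0.49453274 -0.19995083  0.07      ] [ 0.49461642 -0.20009647  0.06934326]
```

View pics/cA.png

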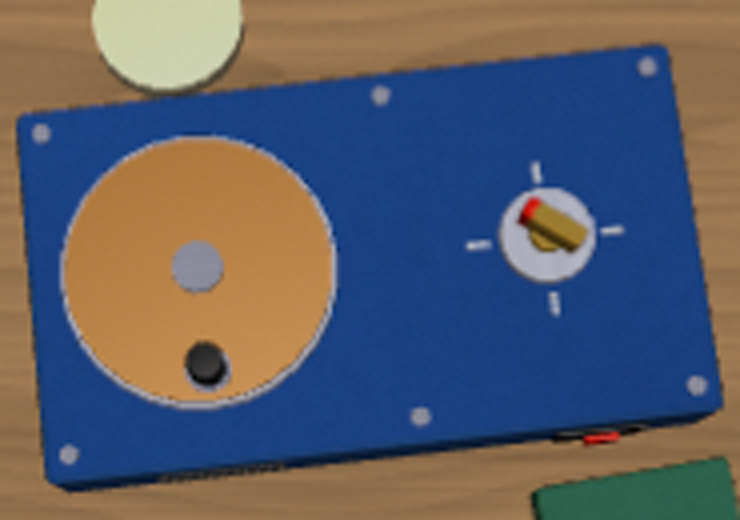

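View pics/cB.png

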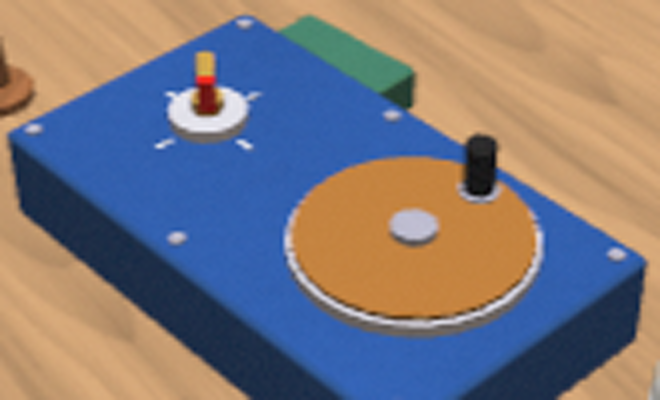

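Run:
```python
from h import *
ct=np.load('pics/top0.npz'); cs=np.load('pics/sc0.npz')
f=lambda p,o:(o[0]+(p[0]+.5)/4-.5,o[1]+(p[1]+.5)/4-.5)
def tri(a,b):
    A=[];B=[]
    for c,p in((ct,a),(cs,b)):
        o=-c['R'].T@c['t'];r=c['R'].T@ray(c,*p);r/=np.linalg.norm(r);P=np.eye(3)-np.outer(r,r);A.append(P);B.append(P@o)
    X=np.linalg.lstsq(np.vstack(A),np.hstack(B),rcond=None)[0]
    return X,[np.linalg.norm(a@X-b)*1e3 for a,b in zip(A,B)]
R={}
for n,a,b in[('knobtop',(206,357),(481,141)),('nut',(197,265),(414,222)),('wingtop',(553,224),(205,66)),('collar',(547,234),(208,109))]:
    R[n]=tri(f(a,(255,140)),f(b,(235,160)));print(n,*R[n])
for p in [(528,211),(580,239)]: print('wing end',world(ct,*f(p,(255,140)),z=.114))
for p in [(536,172),(554,303),(479,245),(612,230)]: print('tick',world(ct,*f(p,(255,140)),z=.071))
print('disc face ctr', world(ct,*f((198,271),(255,140)),z=.092),'collar',world(ct,*f((547,234),(255,140)),z=.080))
from scipy.spatial.transform import Rotation as Ro
o=readout.get_obs();w=o['tool_rot'];print(Ro.from_quat([*w[1:],w[0]]).as_matrix().round(3))
```

```text
knobtop [0.50049591 0.06899042 0.13182717] [np.float64(0.8998640971054536), np.float64(0.8998640971056936)]
nut [0.55432067 0.07581359 0.10171498] [np.float64(0.443984405132564), np.float64(0.44398440513211246)]
wingtop [ 0.57455006 -0.11203051  0.11505135] [np.float64(0.9188871494879225), np.float64(0.9188871494879634)]
collar [ 0.57551342 -0.1124689   0.08152973] [np.float64(0.18312678309467129), np.float64(0.1831267830935705)]
wing end [ 0.58103469 -0.09863878  0.114     ]
wing end [ 0.56602819 -0.12547439  0.114     ]
tick [ 0.61285737 -0.1088437   0.071     ]
tick [ 0.53958956 -0.11682645  0.071     ]
tick [ 0.57177533 -0.07665633  0.071     ]
tick [ 0.58014537 -0.14968567  0.071     ]
disc face ctr [0.55328291 0.07557773 0.092     ] collar [ 0.57598487 -0.11279404  0.08      ]
[[-0.939  0.344 -0.   ]
 [ 0.344  0.939 -0.002]
 [-0.    -0.002 -1.   ]]
```

```bash
python3 -m crank '[{"x":-37,"y":-36.5},{"x":-37,"y":-36.5},{"x":-37,"y":-36.5},{"x":-37,"y":-36.5},{"x":-37,"y":-36.5},{"x":-37,"y":-36.5},{"x":-37,"y":-36.5},{"x":-37,"y":-36.5},{"x":-37,"y":-36.5},{"x":-37,"y":-36.5},{"x":-37,"y":-36.5},{"x":-37,"y":-36.5,"jaw":60}]' 40
cat > st.py <<'E'
# state; args: target x y [z]: shift in tool mm
from h import *; import sys
from scipy.spatial.transform import Rotation as Ro
o=readout.get_obs();w=o['tool_rot'];R=Ro.from_quat([*w[1:],w[0]]).as_matrix()
print('t',o['t'],'p',np.round(o['eef_pos'],4),'yang',np.degrees(np.arctan2(R[1,1],R[0,1])).round(1),'zax',R[:,2].round(3),'j7',round(o['q'][6],2),'F',np.round(o['contact_force'],1),'M',np.round(o['torque'],2),'w',round(o['gripper_width'],3))
if len(sys.argv)>3: print('shift',(R.T@(np.array([float(a) for a in sys.argv[1:4]])-o['eef_pos'])*1e3).round(1))
E
python3 st.py .4992 .069 .18
```

```text
t 0.1 p [0.2318 0.6334 0.2491] yang 69.9 zax [-0.    -0.002 -1.   ] j7 -0.08 F [ 0.4  0.1 -0.7] M [-0.01  0.02 -0.01] w 0.996
shift [-445.1 -438.1   69.9]schema error: expected keys jaw, x, y, z, ax, ay, az
```

```bash
python3 -m crank '[{"jaw":100,"x":-37,"y":-36.5,"z":0,"ax":0,"ay":0,"az":0},{"jaw":100,"x":-37,"y":-36.5,"z":0,"ax":0,"ay":0,"az":0},{"jaw":100,"x":-37,"y":-36.5,"z":0,"ax":0,"ay":0,"az":0},{"jaw":100,"x":-37,"y":-36.5,"z":0,"ax":0,"ay":0,"az":0},{"jaw":100,"x":-37,"y":-36.5,"z":0,"ax":0,"ay":0,"az":0},{"jaw":100,"x":-37,"y":-36.5,"z":0,"ax":0,"ay":0,"az":0},{"jaw":100,"x":-37,"y":-36.5,"z":0,"ax":0,"ay":0,"az":0},{"jaw":100,"x":-37,"y":-36.5,"z":0,"ax":0,"ay":0,"az":0},{"jaw":60,"x":-37,"y":-36.5,"z":0,"ax":0,"ay":0,"az":0},{"jaw":60,"x":-37,"y":-36.5,"z":0,"ax":0,"ay":0,"az":0},{"jaw":60,"x":-37,"y":-36.5,"z":0,"ax":0,"ay":0,"az":0},{"jaw":60,"x":-37,"y":-36.5,"z":0,"ax":0,"ay":0,"az":0}]' 40
python3 st.py .4992 .069 .18
```

```text
t: 1.6
eef_pos: [0.4987, 0.0684, 0.2499]
tool_rot: [-0.0, 0.174, 0.985, 0.0]
contact_force: [0.2, -0.1, 0.8]
gripper_width: 0.595
t 1.6 p [0.4987 0.0684 0.2499] yang 69.9 zax [-0.  0. -1.] j7 1.04 F [ 0.2 -0.1  0.8] M [ 0.02 -0.03  0.01] w 0.595
shift [-0.3  0.7 69.9]
```

Run:
```python
from h import *
p,d,c=snap('wrist','w1')
for n,X in[('knob',(.4992,.069,.128)),('disc',(.5537,.0757,.098)),('screw',(.5757,-.1126,.114)),('tcp',(.4987,.0684,.128))]: print(n,proj(c,X))
```

```text
knob (np.float64(321.7535773110405), np.float64(196.49057199396776))
disc (np.float64(348.02372372697994), np.float64(236.09926087840978))
screw (np.float64(177.2997433495083), np.float64(320.7333377906635))
tcp (np.float64(320.85089755062586), np.float64(196.18236437507815))
```

View pics/w1.png

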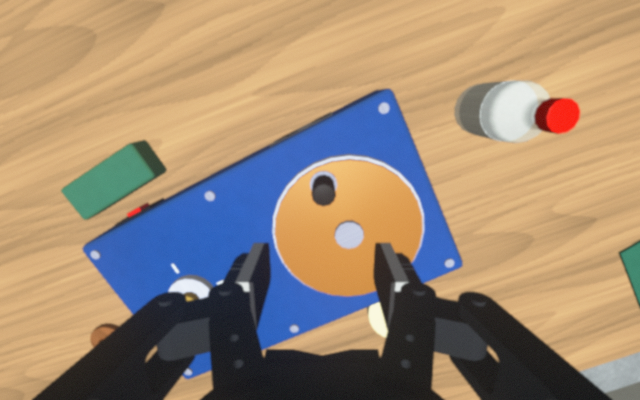

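The knob top is near (323,193) and the nut at (349,235), both within about 2 px (about 2 mm) of the projections. Descending on the knob and closing.

```bash
python3 -m crank '[{"jaw":60,"x":0,"y":0.7,"z":30,"ax":0,"ay":0,"az":0},{"jaw":60,"x":0,"y":0,"z":30,"ax":0,"ay":0,"az":0},{"jaw":60,"x":0,"y":0,"z":30,"ax":0,"ay":0,"az":0},{"jaw":60,"x":0,"y":0,"z":25,"ax":0,"ay":0,"az":0},{"jaw":60,"x":0,"y":0,"z":17,"ax":0,"ay":0,"az":0},{"jaw":0,"x":0,"y":0,"z":0,"ax":0,"ay":0,"az":0},{"jaw":0,"x":0,"y":0,"z":0,"ax":0,"ay":0,"az":0},{"jaw":0,"x":0,"y":0,"z":0,"ax":0,"ay":0,"az":0},{"jaw":0,"x":0,"y":0,"z":0,"ax":0,"ay":0,"az":0},{"jaw":0,"x":0,"y":0,"z":0,"ax":0,"ay":0,"az":0}]' 40
python3 st.py .4992 .069 .117
python3 - <<'E'
import numpy as np
# circle shifts in tool axes from knob start, angle steps 18deg anticlockwise
ya=np.radians(69.9); y=np.array([np.cos(ya),np.sin(ya)]); x=np.array([-np.sin(ya),np.cos(ya)])
a=np.radians(180+6.7+18*np.arange(24)); P=55*np.c_[np.cos(a),np.sin(a)]
D=np.diff(P,axis=0); print([(round(d@x,1),round(d@y,1)) for d in D])
E
```

```text
t: 2.9
eef_pos: [0.4985, 0.0706, 0.1184]
tool_rot: [-0.0, 0.175, 0.985, 0.0]
contact_force: [-2.7, -0.2, 3.4]
gripper_width: 0.217
t 2.9 p [0.4985 0.0706 0.1184] yang 69.9 zax [-0.  0. -1.] j7 1.12 F [-2.7 -0.2  3.4] M [-0.18  0.53 -0.02] w 0.217
shift [-1.2 -1.3  1.4]
[(np.float64(-10.1), np.float64(-14.0)), (np.float64(-13.9), np.float64(-10.2)), (np.float64(-16.3), np.float64(-5.4)), (np.float64(-17.2), np.float64(-0.1)), (np.float64(-16.4), np.float64(5.3)), (np.float64(-14.0), np.float64(10.1)), (np.float64(-10.2), np.float64(13.9)), (np.float64(-5.4), np.float64(16.3)), (np.float64(-0.1), np.float64(17.2)), (np.float64(5.3), np.float64(16.4)), (np.float64(10.1), np.float64(14.0)), (np.float64(13.9), np.float64(10.2)), (np.float64(16.3), np.float64(5.4)), (np.float64(17.2), np.float64(0.1)), (np.float64(16.4), np.float64(-5.3)), (np.float64(14.0), np.float64(-10.1)), (np.float64(10.2), np.float64(-13.9)), (np.float64(5.4), np.float64(-16.3)), (np.float64(0.1), np.float64(-17.2)), (np.float64(-5.3), np.float64(-16.4)), (np.float64(-10.1), np.float64(-14.0)), (np.float64(-13.9), np.float64(-10.2)), (np.float64(-16.3), np.float64(-5.4))]
```

```bash
python3 -m crank '[{"jaw":0,"x":-10,"y":-14,"z":0,"ax":0,"ay":0,"az":0},{"jaw":0,"x":-14,"y":-10,"z":0,"ax":0,"ay":0,"az":0},{"jaw":0,"x":-16.3,"y":-5.4,"z":0,"ax":0,"ay":0,"az":0},{"jaw":0,"x":-17.2,"y":0,"z":0,"ax":0,"ay":0,"az":0},{"jaw":0,"x":-16.4,"y":5.3,"z":0,"ax":0,"ay":0,"az":0}]'
python3 st.py 0.5601 0.0211 .117
```

```text
t: 3.52
eef_pos: [0.5611, 0.0216, 0.1184]
tool_rot: [0.001, 0.175, 0.985, -0.0]
contact_force: [-2.3, 1.8, 3.9]
gripper_width: 0.219
t 3.525 p [0.5611 0.0216 0.1184] yang 69.8 zax [ 0.001 -0.    -1.   ] j7 1.25 F [-2.3  1.8  3.9] M [ 0.62  0.53 -0.02] w 0.219
shift [ 0.8 -0.8  1.4]
```

Low forces, tracking well. Continue with the remaining turn and a bit beyond.

```bash
python3 -m crank '[{"jaw":0,"x":-14,"y":10,"z":0,"ax":0,"ay":0,"az":0},{"jaw":0,"x":-10,"y":14,"z":0,"ax":0,"ay":0,"az":0},{"jaw":0,"x":-5.4,"y":16.3,"z":0,"ax":0,"ay":0,"az":0},{"jaw":0,"x":0,"y":17.2,"z":0,"ax":0,"ay":0,"az":0},{"jaw":0,"x":5.3,"y":16.4,"z":0,"ax":0,"ay":0,"az":0},{"jaw":0,"x":10,"y":14,"z":0,"ax":0,"ay":0,"az":0},{"jaw":0,"x":14,"y":10,"z":0,"ax":0,"ay":0,"az":0},{"jaw":0,"x":16.3,"y":5.4,"z":0,"ax":0,"ay":0,"az":0},{"jaw":0,"x":17.2,"y":0,"z":0,"ax":0,"ay":0,"az":0}]'
python3 st.py
```

```text
t: 4.65
eef_pos: [0.5647, 0.1301, 0.1184]
tool_rot: [0.001, 0.175, 0.985, -0.001]
contact_force: [-0.2, -8.9, 6.1]
gripper_width: 0.217
t 4.65 p [0.5647 0.1301 0.1184] yang 69.9 zax [ 0.002 -0.002 -1.   ] j7 1.06 F [-0.2 -8.9  6.1] M [-2.08  0.04 -0.03] w 0.217
```

```bash
python3 -m crank '[{"jaw":0,"x":16.4,"y":-5.3,"z":0,"ax":0,"ay":0,"az":0},{"jaw":0,"x":14,"y":-10,"z":0,"ax":0,"ay":0,"az":0},{"jaw":0,"x":10,"y":-14,"z":0,"ax":0,"ay":0,"az":0},{"jaw":0,"x":5.4,"y":-16.3,"z":0,"ax":0,"ay":0,"az":0},{"jaw":0,"x":0,"y":-17.2,"z":0,"ax":0,"ay":0,"az":0},{"jaw":0,"x":-5.3,"y":-16.4,"z":0,"ax":0,"ay":0,"az":0},{"jaw":0,"x":-10,"y":-14,"z":0,"ax":0,"ay":0,"az":0},{"jaw":0,"x":-14,"y":-10,"z":0,"ax":0,"ay":0,"az":0},{"jaw":0,"x":-16.3,"y":-5.4,"z":0,"ax":0,"ay":0,"az":0},{"jaw":0,"x":0,"y":0,"z":0,"ax":0,"ay":0,"az":0}]'
python3 st.py 0.5416 0.0221 .117
```

```text
t: 5.9
eef_pos: [0.5277, 0.0274, 0.1183]
tool_rot: [0.001, 0.176, 0.984, -0.0]
contact_force: [-0.1, -1.6, 8.5]
gripper_width: 0.223
t 5.9 p [0.5277 0.0274 0.1183] yang 69.8 zax [ 0.001 -0.001 -1.   ] j7 1.23 F [-0.1 -1.6  8.5] M [-0.23 -0.11  0.04] w 0.223
shift [-14.9  -0.2   1.4]
```

```bash
python3 -m crank '[{"jaw":50,"x":0,"y":0,"z":0,"ax":0,"ay":0,"az":0},{"jaw":50,"x":0,"y":0,"z":0,"ax":0,"ay":0,"az":0},{"jaw":50,"x":0,"y":0,"z":0,"ax":0,"ay":0,"az":0},{"jaw":50,"x":0,"y":0,"z":-25,"ax":0,"ay":0,"az":0},{"jaw":50,"x":0,"y":0,"z":-40,"ax":0,"ay":0,"az":0},{"jaw":50,"x":0,"y":0,"z":-40,"ax":0,"ay":0,"az":0},{"jaw":50,"x":0,"y":0,"z":-25,"ax":0,"ay":0,"az":0},{"jaw":50,"x":-23,"y":-29,"z":0,"ax":0,"ay":0,"az":0},{"jaw":50,"x":-23,"y":-29,"z":0,"ax":0,"ay":0,"az":0},{"jaw":50,"x":-23,"y":-29,"z":0,"ax":0,"ay":0,"az":0},{"jaw":50,"x":-23,"y":-29,"z":0,"ax":0,"ay":0,"az":0},{"jaw":50,"x":0,"y":0,"z":0,"ax":0,"ay":0,"az":0}]'
python3 -m crank '[{"jaw":50,"x":0,"y":0,"z":0,"ax":0,"ay":0,"az":-10},{"jaw":50,"x":0,"y":0,"z":0,"ax":0,"ay":0,"az":-10},{"jaw":50,"x":0,"y":0,"z":0,"ax":0,"ay":0,"az":-10},{"jaw":50,"x":0,"y":0,"z":0,"ax":0,"ay":0,"az":-10},{"jaw":50,"x":0,"y":0,"z":0,"ax":0,"ay":0,"az":-10},{"jaw":50,"x":0,"y":0,"z":0,"ax":0,"ay":0,"az":-10},{"jaw":50,"x":0,"y":0,"z":0,"ax":0,"ay":0,"az":-10},{"jaw":50,"x":0,"y":0,"z":0,"ax":0,"ay":0,"az":-10},{"jaw":50,"x":0,"y":0,"z":0,"ax":0,"ay":0,"az":0}]'
python3 st.py 0.5757 -.1126 .11
python3 - <<'E'
from h import *
p,d,c=snap('wrist','w2')
print('screw',proj(c,(.5757,-.1126,.114)))
cv2.imwrite('pics/w2c.png',cv2.resize(p[100:300,200:440,::-1],None,fx=2.9,fy=2.9,interpolation=cv2.INTER_CUBIC))
E
```

```text
t: 7.4
eef_pos: [0.5727, -0.1147, 0.2478]
tool_rot: [-0.0, 0.177, 0.984, -0.001]
contact_force: [-0.1, -0.1, 0.1]
gripper_width: 0.499
t: 8.52
eef_pos: [0.5725, -0.1101, 0.2478]
tool_rot: [-0.0, -0.499, 0.866, 0.0]
contact_force: [0.1, -0.2, 0.2]
gripper_width: 0.499
t 8.525 p [ 0.5725 -0.1101  0.2478] yang 149.9 zax [-0.001  0.001 -1.   ] j7 2.75 F [ 0.1 -0.2  0.2] M [-0.02  0.02  0.02] w 0.499
shift [  0.6  -4.1 137.8]
screw (np.float64(315.93965274393463), np.float64(189.91260800160458))
```

View pics/w2.png

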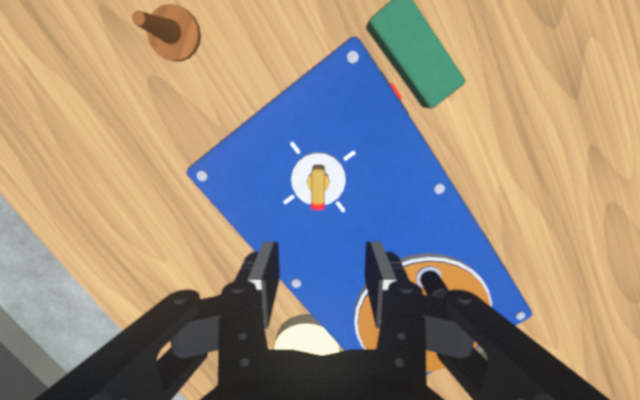

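Aligned with the wing. It spans (318,168)–(318,208), with the red end at the bottom. The knob at (430,278) sits on the disc's screw side, which fits about 415° turned. Checking the centring in a crop.

View pics/w2c.png

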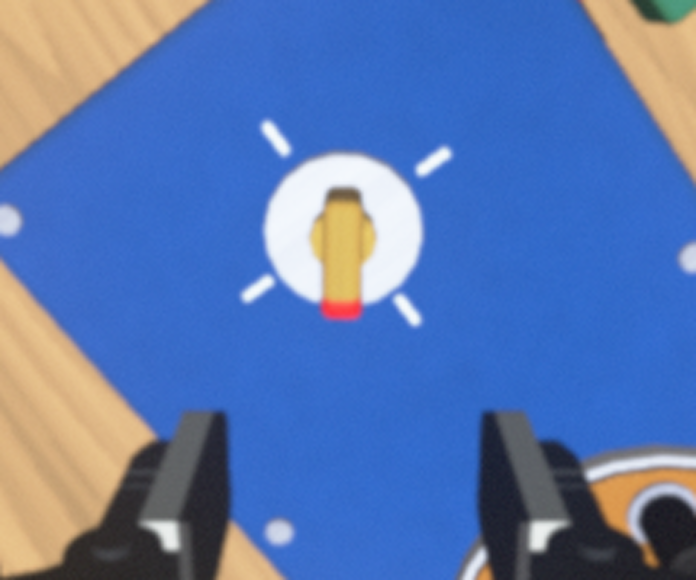

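Run:
```python
from h import *
c=np.load('pics/w2.npz')
print('tcp',proj(c,(.5725,-.1101,.114)),'disc',proj(c,(.5537,.0757,.098)))
for p in [(344,313),(342,305),(342,200),(342,235)]:
    u,v=200+(p[0]+.5)/2.9-.5,100+(p[1]+.5)/2.9-.5; print(u,v,world(c,u,v,z=.114),world(c,u,v,z=.080))
```

```text
tcp (np.float64(320.6788061059265), np.float64(190.5386278496457)) disc (np.float64(424.9301360102843), np.float64(324.2241355691816))
318.2931034482759 207.6034482758621 [ 0.58200593 -0.0978607   0.114     ] [ 0.58831086 -0.08767647  0.08      ]
317.6034482758621 204.84482758620692 [ 0.58124821 -0.10033305  0.114     ] [ 0.58745329 -0.0904746   0.08      ]
317.6034482758621 168.63793103448276 [ 0.56516678 -0.1277907   0.114     ] [ 0.56925279 -0.12155038  0.08      ]
317.6034482758621 180.70689655172413 [ 0.57040305 -0.11884941  0.114     ] [ 0.57517905 -0.11143089  0.08      ]
```

```bash
python3 -m crank '[{"jaw":50,"x":1,"y":-2.9,"z":30,"ax":0,"ay":0,"az":0},{"jaw":50,"x":0,"y":0,"z":30,"ax":0,"ay":0,"az":0},{"jaw":50,"x":0,"y":0,"z":30,"ax":0,"ay":0,"az":-0.8},{"jaw":50,"x":0,"y":0,"z":28,"ax":0,"ay":0,"az":0},{"jaw":50,"x":0,"y":0,"z":18,"ax":0,"ay":0,"az":0},{"jaw":0,"x":0,"y":0,"z":0,"ax":0,"ay":0,"az":0},{"jaw":0,"x":0,"y":0,"z":0,"ax":0,"ay":0,"az":0},{"jaw":0,"x":0,"y":0,"z":0,"ax":0,"ay":0,"az":0},{"jaw":0,"x":0,"y":0,"z":0,"ax":0,"ay":0,"az":0},{"jaw":0,"x":0,"y":0,"z":0,"ax":0,"ay":0,"az":0}]' 50
python3 st.py 0.5745 -.1125 .111
```

```text
t: 9.82
eef_pos: [0.5749, -0.1134, 0.1127]
tool_rot: [0.0, -0.505, 0.863, 0.0]
contact_force: [-4.3, 2.1, 6.7]
gripper_width: 0.13
t 9.825 p [ 0.5749 -0.1134  0.1127] yang 150.7 zax [ 0.  0. -1.] j7 2.79 F [-4.3  2.1  6.7] M [0.54 0.98 0.03] w 0.13
shift [-0.6  0.8  1.7]
```

```bash
python3 -m crank '[{"jaw":0,"x":0,"y":0,"z":0,"ax":0,"ay":0,"az":10},{"jaw":0,"x":0,"y":0,"z":0,"ax":0,"ay":0,"az":10},{"jaw":0,"x":0,"y":0,"z":0,"ax":0,"ay":0,"az":10},{"jaw":0,"x":0,"y":0,"z":0,"ax":0,"ay":0,"az":10},{"jaw":0,"x":0,"y":0,"z":0,"ax":0,"ay":0,"az":10},{"jaw":0,"x":0,"y":0,"z":0,"ax":0,"ay":0,"az":0}]'
python3 st.py
python3 -m crank '[{"jaw":0,"x":0,"y":0,"z":0,"ax":0,"ay":0,"az":10},{"jaw":0,"x":0,"y":0,"z":0,"ax":0,"ay":0,"az":10},{"jaw":0,"x":0,"y":0,"z":0,"ax":0,"ay":0,"az":10},{"jaw":0,"x":0,"y":0,"z":0,"ax":0,"ay":0,"az":10},{"jaw":0,"x":0,"y":0,"z":0,"ax":0,"ay":0,"az":10},{"jaw":0,"x":0,"y":0,"z":0,"ax":0,"ay":0,"az":10},{"jaw":0,"x":0,"y":0,"z":0,"ax":0,"ay":0,"az":10},{"jaw":0,"x":0,"y":0,"z":0,"ax":0,"ay":0,"az":10},{"jaw":0,"x":0,"y":0,"z":0,"ax":0,"ay":0,"az":5},{"jaw":0,"x":0,"y":0,"z":0,"ax":0,"ay":0,"az":0}]'
python3 st.py
```

```text
t: 10.58
eef_pos: [0.5746, -0.1131, 0.1126]
tool_rot: [-0.0, -0.092, 0.996, 0.0]
contact_force: [-6.4, 2.8, 7.7]
gripper_width: 0.128
t 10.575 p [ 0.5746 -0.1131  0.1126] yang 100.6 zax [-0.001  0.001 -1.   ] j7 2.06 F [-6.4  2.8  7.7] M [ 0.56  1.29 -0.06] w 0.128
t: 11.82
eef_pos: [0.5749, -0.1126, 0.1127]
tool_rot: [-0.001, 0.604, 0.797, 0.0]
contact_force: [-5.3, 4.7, 8.5]
gripper_width: 0.125
t 11.825 p [ 0.5749 -0.1126  0.1127] yang 15.7 zax [-0.001  0.002 -1.   ] j7 0.86 F [-5.3  4.7  8.5] M [ 0.97  1.3  -0.09] w 0.125
```

```bash
python3 -m crank '[{"jaw":0,"x":0,"y":0,"z":0,"ax":0,"ay":0,"az":3},{"jaw":0,"x":0,"y":0,"z":0,"ax":0,"ay":0,"az":3},{"jaw":0,"x":0,"y":0,"z":0,"ax":0,"ay":0,"az":0}]' >/dev/null; python3 st.py
python3 -m crank '[{"jaw":0,"x":0,"y":0,"z":0,"ax":0,"ay":0,"az":2},{"jaw":0,"x":0,"y":0,"z":0,"ax":0,"ay":0,"az":0}]' >/dev/null; python3 st.py
python3 -m crank '[{"jaw":0,"x":0,"y":0,"z":0,"ax":0,"ay":0,"az":2},{"jaw":0,"x":0,"y":0,"z":0,"ax":0,"ay":0,"az":0}]' >/dev/null; python3 st.py
```

```text
t 12.2 p [ 0.5749 -0.1125  0.1127] yang 9.7 zax [-0.001  0.002 -1.   ] j7 0.78 F [-4.6  4.4  9. ] M [ 1.03  1.23 -0.06] w 0.128
t 12.45 p [ 0.5749 -0.1125  0.1127] yang 7.7 zax [-0.001  0.002 -1.   ] j7 0.75 F [-5.   5.6  8.6] M [ 0.98  1.26 -0.1 ] w 0.128
t 12.7 p [ 0.575  -0.1126  0.1127] yang 5.8 zax [-0.001  0.002 -1.   ] j7 0.72 F [-5.5  4.3  7.9] M [0.87 1.19 0.45] w 0.128
```

```bash
python3 -m crank '[{"jaw":0,"x":0,"y":0,"z":0,"ax":0,"ay":0,"az":1},{"jaw":0,"x":0,"y":0,"z":0,"ax":0,"ay":0,"az":0}]' >/dev/null; python3 st.py
python3 -m crank '[{"jaw":0,"x":0,"y":0,"z":0,"ax":0,"ay":0,"az":1},{"jaw":0,"x":0,"y":0,"z":0,"ax":0,"ay":0,"az":0}]' >/dev/null; python3 st.py
```

```text
t 12.95 p [ 0.575  -0.1126  0.1127] yang 4.9 zax [-0.001  0.001 -1.   ] j7 0.71 F [-5.3  3.8  9.7] M [0.79 1.17 0.93] w 0.125
t 13.2 p [ 0.575  -0.1126  0.1127] yang 4.0 zax [-0.001  0.001 -1.   ] j7 0.7 F [-6.2  5.   9.8] M [0.81 1.26 1.2 ] w 0.128
```

Torque rises about 0.5 N m per degree from about 6.8° yaw, which matches the expected seat at 6.7°. Backing off 90°.

```bash
python3 -m crank '[{"jaw":0,"x":0,"y":0,"z":0,"ax":0,"ay":0,"az":-6},{"jaw":0,"x":0,"y":0,"z":0,"ax":0,"ay":0,"az":-10},{"jaw":0,"x":0,"y":0,"z":0,"ax":0,"ay":0,"az":-10},{"jaw":0,"x":0,"y":0,"z":0,"ax":0,"ay":0,"az":-10},{"jaw":0,"x":0,"y":0,"z":0,"ax":0,"ay":0,"az":-10},{"jaw":0,"x":0,"y":0,"z":0,"ax":0,"ay":0,"az":-10},{"jaw":0,"x":0,"y":0,"z":0,"ax":0,"ay":0,"az":-10},{"jaw":0,"x":0,"y":0,"z":0,"ax":0,"ay":0,"az":-10},{"jaw":0,"x":0,"y":0,"z":0,"ax":0,"ay":0,"az":-10},{"jaw":0,"x":0,"y":0,"z":0,"ax":0,"ay":0,"az":-6.5},{"jaw":0,"x":0,"y":0,"z":0,"ax":0,"ay":0,"az":0},{"jaw":0,"x":0,"y":0,"z":0,"ax":0,"ay":0,"az":0}]'; python3 st.py
python3 - <<'E'
from h import *
a=snap('scene','s2')[0]; b=snap('top','t2')[0]; w=snap('wrist','w3')[0]
A=cv2.resize(b[140:290,200:490],(800,414),interpolation=cv2.INTER_CUBIC)
B=cv2.resize(a[130:300,200:440],None,fx=3.3,fy=3.3,interpolation=cv2.INTER_CUBIC)
cv2.imwrite('pics/t2c.png',A[:,:,::-1]);cv2.imwrite('pics/s2c.png',B[:,:,::-1])
E
```

```text
t: 14.7
eef_pos: [0.5747, -0.1131, 0.1127]
tool_rot: [-0.0, -0.054, 0.999, 0.001]
contact_force: [-5.3, 3.3, 7.5]
gripper_width: 0.129
t 14.7 p [ 0.5747 -0.1131  0.1127] yang 96.2 zax [-0.     0.001 -1.   ] j7 2.0 F [-5.3  3.3  7.5] M [0.7  1.08 0.1 ] w 0.129
```

View pics/s2c.png

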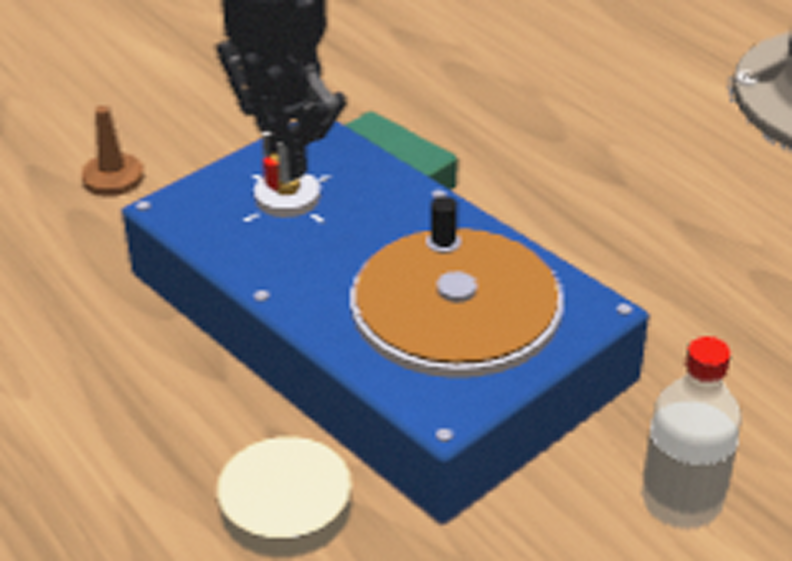

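View pics/w3.png

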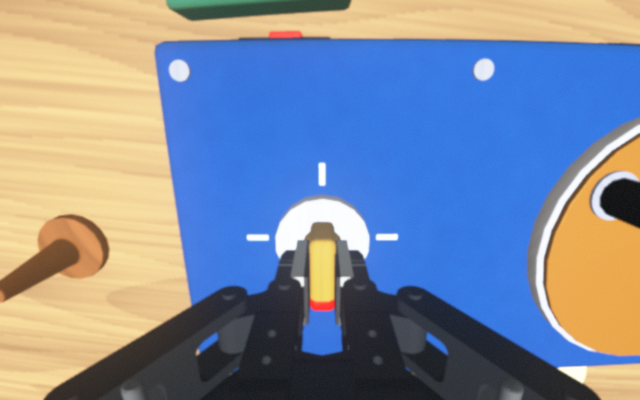

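The wrist view shows the wing between the pads, red end down at (321,306), away from the switch, in line with the tick at (322,174). In the scene view the knob has moved on to (443,220) and all four loose items still stand. A 0.4° trim is left, then I'll check that the loose items haven't shifted.

```bash
python3 -m crank '[{"jaw":0,"x":0,"y":0,"z":0,"ax":0,"ay":0,"az":-0.4},{"jaw":0,"x":0,"y":0,"z":0,"ax":0,"ay":0,"az":0},{"jaw":0,"x":0,"y":0,"z":0,"ax":0,"ay":0,"az":0}]' >/dev/null; python3 st.py
python3 - <<'E'
from h import *
a=cv2.imread('pics/sc0.png').astype(int);b=cv2.imread('pics/s2.png').astype(int)
for n,(u,v) in dict(bottle=(409,262),felt=(286,279),cone=(233,177),bar=(322,178)).items(): print(n,np.abs(a-b)[v-12:v+12,u-14:u+14].mean().round(1))
ticket.hand_in()
E
```

```text
t 15.225 p [ 0.5747 -0.113   0.1126] yang 96.6 zax [-0.     0.001 -1.   ] j7 2.01 F [-5.8  4.4  7.1] M [ 0.67  1.09 -0.03] w 0.126
bottle 3.7
felt 2.9
cone 3.3
bar 3.2
the job is handed in; nothing more can be done
```

The job is done and handed in at about 15 s on the robot's clock, well inside the 72 s limit. No verdict is given at hand-in.

- **Disc:** I gripped the knob and turned the disc about 415° anticlockwise. The grip held throughout, and the knob's end position in the pictures agrees.
- **Seating the screw:** I turned the wing about 144° clockwise. The torque then climbed to about 1.2 N m at about 6.8° tool yaw, which matches the predicted seat at 6.7°. The wing may have slipped about 0.4° in the grip at the last push, which I allowed for.
- **Backing off:** I turned it back anticlockwise to 96.6° tool yaw, a quarter turn from the seat to within about half a degree by estimate. Before the last 0.4° trim, the wrist picture showed the red end along the machine's +x, in line with the tick mark. At hand-in the wing was still gripped, with almost no torque on it.
- **Loose things:** the image comparison showed no change in the bottle, compound bar, felt or ring cone.

The force readings I took stayed under about 12 N. None of these checks failed or disagreed. The first move command was refused for a format error and moved nothing.

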